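# Draw two frame tubes to their spacing marks with a turnbuckle

### The job

The two black tubes in the jig stand too far apart. Turn the brass turnbuckle between them by its star handle with red knobs, top of the handle going the way the yellow arrow points, until both carriages have drawn in and each red pointer stands on the green band of its scale, then let go. Leave the loose clamps, hex key and blue bin where they are.

Things in the scene. Friction and masses are not known exactly. Their poses are not given: they have to be found in the camera images.
- jig: Fixed aluminium bed, 175 mm (x) by 380 mm (y), 12 mm thick; origin on the table under the turnbuckle's middle; y along the turnbuckle's axis, z up, x the way the bed's yellow arrow points (away from the robot, within 0.5 rad). At each end a blue carriage slides along y, with a brass 50 mm clamp (top at 140 mm) holding a black tube, 25 mm thick, x from -115 to +35 mm.
- hub (a point): Middle of the turnbuckle's body, on its level axis, 115 mm above the table. The body is an open brass frame 120 mm long (along the jig's y), 40 mm thick, with a round hub, 48 mm across and 28 mm wide, in its middle. Four spokes stand out of the hub at right angles to one another, all in the jig's x-z plane at y = 0. It stays in place as the body turns.
- knob (a point): Centre of the red ball knob (24 mm across) on the end of one of the four like spokes (the one that points straight up at joint value 0), 76 mm from the axis; the steel spokes are 12 mm thick. A knob in the upper half can be pinched from above, fingers either side of it along the jig's y, and carried round in an arc (it pivots between the pads), or pushed.
- turnbuckle (a joint): Turn of the turnbuckle, 0 to 10.5 rad (stops). At 0 and every quarter turn a spoke points straight up. It grows as the top of the star goes along the jig's +x (the arrow) and draws both threaded ends in at once, each carriage 24 mm per full turn. At 7.85 both pointers are mid-band. Starts at 2.1 to 4.7; needs 0.2 N m (about 3 N at a knob); stays where it is left.
- left_pointer (a point): Tip of the red pointer (3 mm wide bar) of the carriage on the jig's +y side, 19 mm above the table, just over its white scale.
- left_mark (a point): Middle of the green band (10 mm wide along y, 40 mm long along x) on the white scale at the jig's +y side, where the left pointer is to stand.
- right_pointer (a point): The same pointer tip on the carriage on the jig's -y side.
- right_mark (a point): The middle of the green band (10 mm wide) on the scale at the jig's -y side.
- clamp_a: Loose brass double tube clamp, 94 x 42 mm, 34 mm high, lying beyond the jig; origin under its middle. A bystander.
- clamp_b: A second such loose brass clamp beyond the jig. A bystander.
- hex_key: Loose dark steel hex key, 120 mm long with a 35 mm short arm, 8 mm thick, lying on the robot's side of the jig; origin on the table under the middle of the long arm, which lies along its y. A bystander.
- blue_bin: Loose blue bin of black screws, 130 x 200 mm, 70 mm high, on the robot's left; origin under its middle. A bystander.

How it is judged:
At the end, for the whole second after the job is handed in: Each red pointer stands within 5 mm of the middle of its green band (on the band, neither short of it nor past it) and the turnbuckle is at rest, left to itself (y of left_pointer in the frame of left_mark between -0.005 and 0.005 m and y of right_pointer in the frame of right_mark between -0.005 and 0.005 m and velocity of joint turnbuckle between -0.05 and 0.05 rad/s); the robot touches nothing.
It fails at once if a clamp, the hex key or the blue bin is moved more than 30 mm (distance of any of clamp_a, clamp_b, hex_key, blue_bin from where it was at the start of the episode above 0.03 m).
It also fails if it takes over 67 s, if anything falls off the work surface, if the arm or the gripper's body presses on something with over 40 N, if the wrist force passes 120 N, or if a joint passes its speed limit or range.

### The arm

A 6-joint arm with a two-finger parallel gripper is mounted at the origin on the work surface. World frame = base frame: x ahead of the robot, y to its left, z up, the work surface at z = 0. Lengths are in m, angles in rad, forces in N, time in s.
With the tool pointing down it reaches from about 0.325 to 0.925 m from the base axis. Payload 3.1 kg.
Tool frame: the origin (TCP) lies midway between the tips of the shut fingers; the grasp point (between the pads) lies 19 mm behind it; z points along the fingers, y is the line along which they close (so a half turn about z gives the same grasp; the last joint's range is limited). The gripper opens to 85 mm and grips with 20 to 120 N. Pads are 22 mm wide; open, the fingers measure 114 mm over their backs; the gripper's body (76 mm by 85 mm) begins 54 mm behind the grasp point. The pads swing forward as they close: fully open they stand 13 mm farther back than shut.
Start: joints at [1.116, 0.217, 1.613, -0, 1.311, -0.112], TCP at [0.21, 0.589, 0.231] pointing down, gripper open.
Joint ranges: [-2.75, 2.75], [-0.78, 2.1], [0.31, 2.55], [-1.13, 4.27], [0.13, 2.63], [-2.58, 2.58]. Speed limits (rad/s): [2.79, 2.79, 3.14, 3.14, 3.14, 3.14].

### API

Orientations are given as [roll, pitch, yaw] about the fixed x, y, z axes, in that order (R = Rz(yaw) Ry(pitch) Rx(roll)).
In Python, from plant import env gives the robot as it stands. The module is installed in compiled form; this text tells all that it offers.
- The arm moves only by the tool move_arm, never from a script. Its argument "rows" is a list of rows, each an object of numbers: "x", "y", "z": the shift along the tool's x, y, z in m; "spin": the turn about the tool's z in rad. A call has 1 to 20 rows; each row shifts and turns the commanded pose from where the row before left it, along the tool's axes as they then stand; what a row does not reach is not made up. A row lasts 1/10 s, in which the tool goes at most 50 mm and 8.59 degrees, less where a joint would pass 70% of its speed; a pose out of reach is approached as far as the arm can. A call is refused whole if a number of a shift passes 0.05 or a number of a turn 0.15, either way. A call with a gripper value outside its range is refused whole. "jaw" is the closure in counts, from 0 (fully open) to 255 (shut), set as the call begins (left out, the last holds). The fingers move at their own pace and stop on an object; the grip force is fixed at half the most. Time passes only in rows, so rows that do not move let the fingers close. It gives the time, the measured TCP pose, the force, the opening and the grip force at its end, in the units of the state.
- env.get_state(): the state, without advancing time (a new reading comes with each control period).
- env.capture(name): name is "side" or "top"; returns (picture, depth): 420x560x3 uint8, red, green, blue; 420x560 float32, m along the optical axis (not along the pixel's ray), 0 where there is no reading.
- env.camera_info(name): a dict with "camera_matrix" (3x3 intrinsics, pixels), "dist" ([k1, k2, p1, p2, k3] as OpenCV has them; the pictures are not rectified), "origin" and "orientation" of the camera in the world. Camera axes: x right, y down, z forward; pixel columns grow to the right and rows downward; lengths in m; the calibration is good to about 2 mm. A picture is of the moment at which its call begins. camera_info takes no time and is no camera call.
- env.job_done(): hands the job in; it is judged then, once.
Trained networks look in the newest picture that a camera, given by its name, has taken for a name from the list of things; names that differ only in an ending like _2 or _b are one class to them, and where a whole thing is asked for, a point or a joint stands for the part that bears it (a point fixed in the world has none). Each returns a list of dicts, best first, with "p" (0 to 1); they miss things now and then, are a little off and sometimes report something else, mostly with a low value. They report only what shows in the picture. A call takes as long as a camera call.
- env.cut_out(camera, query): "pixels" (420x560 bool, what is visible of it) and "at" ([column, row] in pixels, amid what is visible of it).
The state is a dict: "t": time; "joint_pos": joint angles; "qd": joint speeds; "effort": joint torques, N m; "eef_pos": TCP position; "tcp_rot": TCP orientation; "wrist_force": force on the tool from outside, world axes, zero at the start; "torque": the same for the moment, N m; "finger_gap": opening from 0.0 (shut) to 1.0 (fully open); "grip_force": force on a finger pad.
Only numpy, scipy, OpenCV 4.12 (cv2) and the standard library are available. Lean on these libraries where they do the work, as an engineer would, in place of code of your own. Each camera call takes 0.05 s, during which the arm holds its last target. There are 200 camera calls.

## Working session

There is one attempt and no reset: what is moved stays moved. The work goes in short steps, Python scripts to look and compute and a tool call to move; the robot and the scene stay as the last step left them, time stands still between calls to the robot, and variables do not carry over. Pictures are saved under pics/ and viewed, at most 10 in all, crops included, and the job is handed in when it is done.

Besides the shell and the picture viewer there is one more tool, called after ">>>" in YAML: its name, and indented under it one key for each argument. move_arm: Moves the arm, as the interface text tells. Its arguments: {"type":"object","properties":{"rows":{"type":"array"},"jaw":{"type":"number"}},"required":["rows"]}

```bash
mkdir -p pics; cat > h.py <<'E'
import numpy as np, cv2
from scipy.spatial.transform import Rotation as R
from plant import env
def cam(n):
    i=env.camera_info(n); o=np.array(i["orientation"],float)
    M=o if o.shape==(3,3) else R.from_euler('xyz',o).as_matrix()
    return np.array(i["camera_matrix"]),np.array(i["dist"]),np.array(i["origin"]),M
def pts(n,uv,d):
    K,D,o,M=cam(n); uv=np.asarray(uv,float).reshape(-1,1,2)
    p=cv2.undistortPoints(uv,K,D)[:,0]; d=np.asarray(d).reshape(-1,1)
    return (np.c_[p,np.ones(len(p))]*d)@M.T+o
def mask_pts(n,m,dep):
    r,c=np.nonzero(m&(dep>0)); return pts(n,np.c_[c,r],dep[r,c])
def ray_z(n,uv,z):
    K,D,o,M=cam(n); p=cv2.undistortPoints(np.asarray(uv,float).reshape(-1,1,2),K,D)[:,0]
    v=np.c_[p,np.ones(len(p))]@M.T; return o+v*((z-o[2])/v[:,2])[:,None]
def save(f,im): cv2.imwrite('pics/'+f,cv2.cvtColor(im,cv2.COLOR_RGB2BGR))
E
python3 - <<'E'
from h import *
for n in ("side","top"):
    im,d=env.capture(n); save(n+'0.png',im); np.savez(n+'0.npz',im=im,d=d)
    print(n,env.camera_info(n))
    for q in ("hub","knob","left_pointer","left_mark","right_pointer","right_mark"):
        for r in env.cut_out(n,q)[:4]:
            P=mask_pts(n,r["pixels"],d)
            print(q,round(r["p"],2),np.round(r["at"]),r["pixels"].sum(),np.round(np.median(P,0),3) if len(P) else None)
print(env.get_state())
E
```

```text
side {'camera_matrix': array([[483.8915754 ,   0.        , 280.21617743],
       [  0.        , 483.8915754 , 209.49678887],
       [  0.        ,   0.        ,   1.        ]]), 'dist': array([-0.01142727,  0.        ,  0.        ,  0.        ,  0.        ]), 'origin': array([ 0.06050163, -0.48866698,  1.16588127]), 'orientation': array([-2.47769249, -0.00762654, -0.65942078])}
hub 0.65 [290. 263.] 8171 [0.505 0.04  0.016]
knob 0.95 [289. 241.] 1082 [0.518 0.06  0.127]
left_pointer 0.75 [262. 213.] 965 [0.53  0.187 0.123]
left_mark 0.68 [288. 262.] 8199 [0.505 0.041 0.016]
right_pointer 0.82 [302. 292.] 1406 [ 0.471 -0.063  0.123]
right_mark 0.71 [288. 261.] 8130 [0.505 0.041 0.016]
right_mark 0.53 [284. 243.] 1121 [0.518 0.061 0.128]
top {'camera_matrix': array([[434.59342328,   0.        , 286.91399187],
       [  0.        , 434.59342328, 213.50501601],
       [  0.        ,   0.        ,   1.        ]]), 'dist': array([-0.12466118,  0.        ,  0.        ,  0.        ,  0.        ]), 'origin': array([0.35267033, 0.15630791, 1.18834518]), 'orientation': array([-2.91013450e+00,  2
[... 471 characters left out ...]
 241.] 8950 [0.52  0.068 0.014]
{'t': 0.7, 'joint_pos': array([ 1.11580670e+00,  2.16878334e-01,  1.61337445e+00,  9.00545616e-06,
        1.31130248e+00, -1.12185504e-01]), 'qd': array([ 0.00015618,  0.0012499 , -0.00125274,  0.00021543, -0.00012691,
        0.00102883]), 'effort': array([ 5.06244523e-04, -3.96725285e+01, -3.04170549e+01, -1.34438646e-04,
        3.72999739e-04, -9.37573304e-06]), 'eef_pos': array([0.21006008, 0.58866909, 0.23132708]), 'tcp_rot': array([ 3.14155452e+00, -4.46336321e-06,  2.79878622e+00]), 'wrist_force': array([ 0.51469152, -0.22109071,  0.1769039 ]), 'torque': array([-0.00148818, -0.03447288,  0.02364491]), 'grip_force': 0.0, 'finger_gap': 0.99956318703005}
```

```bash
python3 - <<'E'
from h import *
a=np.load('top0.npz')['im'][150:330,200:430]; b=np.load('side0.npz')['im'][150:350,190:400]
a=cv2.resize(a,(790,580*1),interpolation=3) if 0 else cv2.resize(a,None,fx=3.2,fy=3.2,interpolation=2)
save('top0c.png',a); save('side0c.png',cv2.resize(b,None,fx=2.9,fy=2.9,interpolation=2))
E
```

```text
(no output)
```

View pics/top0c.png

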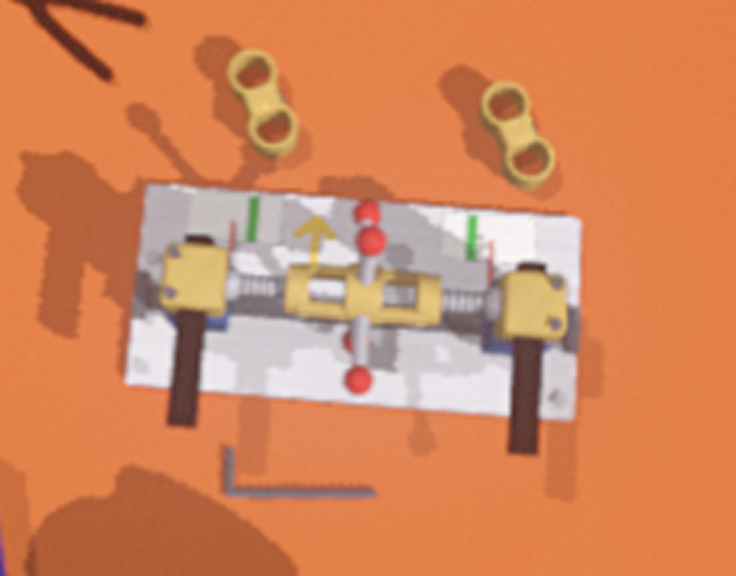

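View pics/side0c.png

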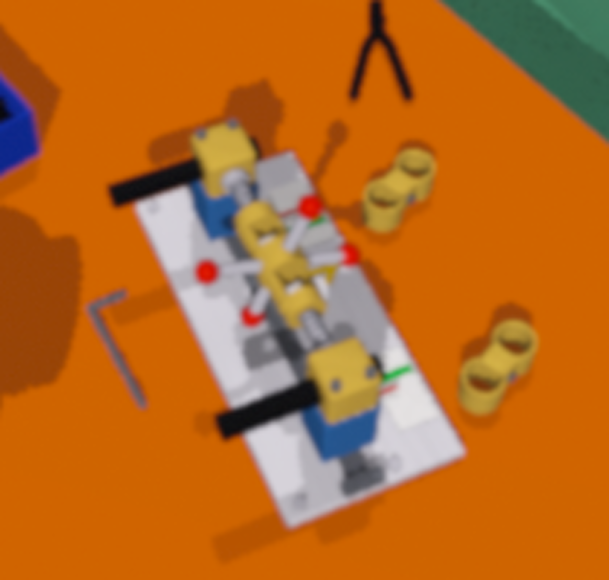

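The top crop shows the star at full-picture pixels (312–316, 216–269). The green bands are at about (279,218) and (347,224), with the pointers about 6 px outside each. I'll fit the jig pose and the joint angle next.

```bash
cat >> h.py <<'E'
from scipy.optimize import least_squares
def blobs(im,lo,hi,amin):
    h=cv2.cvtColor(im,cv2.COLOR_RGB2HSV); m=np.zeros(h.shape[:2],np.uint8)
    for a,b in ((lo,hi),): m|=cv2.inRange(h,np.array(a),np.array(b))
    if lo[0]==0: m|=cv2.inRange(h,np.array((174,lo[1],lo[2])),np.array((180,255,255)))
    n,l,s,c=cv2.connectedComponentsWithStats(m)
    return [(c[i],l==i,s[i]) for i in range(1,n) if s[i,4]>=amin]
def proj(n,P):
    K,D,o,M=cam(n); return cv2.projectPoints((np.atleast_2d(P)-o)@M,np.zeros(3),np.zeros(3),K,D)[0][:,0]
def jig2w(p,q):
    x,y,w=p; c,s=np.cos(w),np.sin(w); q=np.atleast_2d(q)
    return np.c_[x+c*q[:,0]-s*q[:,1],y+s*q[:,0]+c*q[:,1],q[:,2]]
E
python3 - <<'E'
from h import *
for n in ("top","side"):
    z=np.load(n+'0.npz'); im,d=z['im'],z['d']
    for nm,lo,hi,a in (("red",(0,170,90),(4,255,255),4),("green",(45,100,60),(75,255,255),8)):
        for c,m,s in blobs(im,lo,hi,a):
            P=mask_pts(n,m,d); zz=0.0125 if nm=="green" else .019
            print(n,nm,c.round(1),s[2:],np.median(P,0).round(3),ray_z(n,[c],zz).round(4))
E
```

```text
top red [150.4 159.2] [ 24  23 448] [0.85  0.48  0.013] [[0.848  0.4785 0.019 ]]
top red [315.9 215.3] [4 4 7] [0.591 0.044 0.096] [[0.6072 0.0364 0.019 ]]
top red [315.5 227.7] [4 2 6] [0.54  0.06  0.194] [[0.5731 0.0435 0.019 ]]
top green [472.8   2.9] [ 8  8 20] [ 1.822 -1.119 -0.749] [[ 1.2434 -0.618   0.0125]]
top green [541.3   7.5] [17 16 76] [ 1.761 -1.539 -0.751] [[ 1.2067 -0.8697  0.0125]]
top green [551.2  16.8] [ 20  29 132] [ 1.683 -1.573 -0.749] [[ 1.1662 -0.8935  0.0125]]
top green [485.6   6.8] [ 5  9 17] [ 1.794 -1.187 -0.75 ] [[ 1.2236 -0.6591  0.0125]]
top green [530.1   4.1] [7 3 8] [ 1.789 -1.47  -0.749] [[ 1.2232 -0.831   0.0125]]
top green [456.4   8.5] [10 12 34] [ 1.797 -1.011 -0.749] [[ 1.226  -0.5528  0.0125]]
top green [465.1   7.6] [4 6 9] [ 1.796 -1.066 -0.752] [[ 1.227  -0.5846  0.0125]]
top green [519.9  14.9] [14 20 68] [ 1.709 -1.378 -0.749] [[ 1.1816 -0.7743  0.0125]]
top green [524.6   7.5] [5 4 8] [ 1.767 -1.43  -0.751] [[ 1.2104 -0.804   0.0125]]
top green [129.    8.4] [9 2 9] [ 2.075  0.752 -0.747] [[1.3995 0.5188 0.0125]]
top green [474.5  12.
[... 8937 characters left out ...]
25]]
side green [509.9 266.9] [ 5  8 16] [ 1.633 -0.227 -0.755] [[ 1.0045 -0.3308  0.0125]]
side green [534.9 290.3] [ 50  63 491] [ 1.603 -0.353 -0.752] [[ 0.9965 -0.4172  0.0125]]
side green [325.6 278.4] [ 9  4 16] [ 0.572 -0.046  0.015] [[ 0.5723 -0.0446  0.0125]]
side green [558.1 285.4] [ 3 11 15] [ 1.726 -0.421 -0.751] [[ 1.0596 -0.4472  0.0125]]
side green [550.9 294.9] [ 6 13 17] [ 1.651 -0.425 -0.752] [[ 1.0185 -0.452   0.0125]]
side green [542.  294.7] [4 6 9] [ 1.618 -0.401 -0.752] [[ 1.     -0.4367  0.0125]]
side green [556.3 298.9] [ 6  9 23] [ 1.651 -0.453 -0.749] [[ 1.0196 -0.4677  0.0125]]
side green [546.5 306.3] [24 19 99] [ 1.585 -0.448 -0.751] [[ 0.9794 -0.4643  0.0125]]
```

```bash
cat >> h.py <<'E'
W=-0.253
def redpts(n,im,d,hub):
    h=cv2.cvtColor(im,cv2.COLOR_RGB2HSV).astype(int)
    m=((h[...,0]<=4)|(h[...,0]>=172))&(h[...,1]>130)&(h[...,2]>60)
    P=mask_pts(n,m,d); return P[(np.linalg.norm(P-hub,axis=1)<.1)&(P[:,2]>.03)]
def fit(P,x0,fixhub=None):
    def res(v):
        x,y,z,ph=v if fixhub is None else (*fixhub,v[0])
        th=ph+np.arange(4)*np.pi/2
        C=jig2w((x,y,W),np.c_[.076*np.sin(th),0*th,z+.076*np.cos(th)])
        return np.abs(np.linalg.norm(P[:,None]-C,axis=2)-.012).min(1)
    return least_squares(res,x0,loss='soft_l1',f_scale=.003),res
def phi(hub,cams=("side","top")):
    Q=[]
    for n in cams:
        im,d=env.capture(n); Q.append(redpts(n,im,d,hub))
    Q=np.vstack(Q); s=min((fit(Q,[a],hub)[0] for a in np.arange(-.7,.8,.2)),key=lambda s:s.cost)
    return s.x[0],len(Q),np.sqrt(2*s.cost/len(Q))
E
python3 - <<'E'
from h import *
hub=np.array([.516,.06,.115])
Q={n:redpts(n,np.load(n+'0.npz')['im'],np.load(n+'0.npz')['d'],hub) for n in("side","top")}
Q["both"]=np.vstack(list(Q.values()))
for n,P in Q.items():
    s,r=fit(P,[.516,.06,.115,.39]); e=r(s.x); print(n,len(P),s.x.round(4),np.median(e),np.percentile(e,90))
    c=jig2w((0,0,-W),P-[s.x[0],s.x[1],0]); print('y mean',[c[np.abs(c[:,0]-x)<.03][:,1].mean().round(4) for x in (-.07,.03,.07)])
E
```

```text
side 144 [0.5209 0.0654 0.1152 0.3798] 0.0013051686066314749 0.0030332722804977796
y mean [np.float64(-0.0057), np.float64(-0.0038), np.float64(-0.0045)]
top 138 [0.521  0.0668 0.1144 0.374 ] 0.0010336889306855794 0.0024936067802368376
y mean [np.float64(-0.0021), np.float64(-0.001), np.float64(-0.0005)]
both 282 [0.5207 0.0659 0.1147 0.3766] 0.0012134802162248473 0.0028476527112594164
y mean [np.float64(-0.0036), np.float64(-0.0019), np.float64(-0.0019)]
```

>>> move_arm:
  jaw: 0
  rows:
    - {"spin": -0.09}
    - {"x": -0.0226,"y": -0.0268}
    - {"x": -0.0226,"y": -0.0268}
    - {"x": -0.0226,"y": -0.0268}
    - {"x": -0.0226,"y": -0.0268}
    - {"x": -0.0226,"y": -0.0268}
    - {"x": -0.0226,"y": -0.0268}
    - {"x": -0.0226,"y": -0.0268}
    - {"x": -0.0226,"y": -0.0268}
    - {"x": -0.0226,"y": -0.0268}
    - {"x": -0.0226,"y": -0.0268}
    - {"x": -0.0226,"y": -0.0268}
    - {"x": -0.0226,"y": -0.0268}
    - {"x": -0.0226,"y": -0.0268}
    - {"x": -0.0226,"y": -0.0268}
    - {"x": -0.0226,"y": -0.0268}
    - {"x": -0.0226,"y": -0.0268}
    - {}
    - {}

```text
$.rows[0]: bad value
```

```bash
cat >> h.py <<'E'
HUB=np.array([.5208,.066,.115])
def togo(th,dz=-.021):
    "tool-frame shift from the measured TCP to the knob at angle th"
    s=env.get_state(); k=jig2w((HUB[0],HUB[1],W),[[.076*np.sin(th),0,.115+.076*np.cos(th)+dz]])[0]
    M=R.from_euler('xyz',s["tcp_rot"]).as_matrix(); print('t',s["t"],'yaw',s["tcp_rot"][2],'want',np.pi+W,'togo',(M.T@(k-s["eef_pos"])).round(4),'F',s["wrist_force"].round(1),'gap',s["finger_gap"])
def arc(a,b,n):
    t=np.linspace(a,b,n+1); print([(round(float(x),4),round(float(z),4)) for x,z in zip(-.076*np.diff(np.sin(t)),-.076*np.diff(np.cos(t)))])
E
python3 - <<'E'
from h import *
togo(-1.194); arc(-1.194,.806,20)
E
```

```text
t 0.7 yaw 2.798786219935088 want 2.888592653589793 togo [-0.398  -0.3942  0.1093] F [ 0.5 -0.2  0.2] gap 0.99956318703005
[(-0.0031, -0.0069), (-0.0038, -0.0066), (-0.0045, -0.0062), (-0.005, -0.0057), (-0.0056, -0.0051), (-0.0061, -0.0046), (-0.0065, -0.0039), (-0.0069, -0.0033), (-0.0072, -0.0026), (-0.0074, -0.0018), (-0.0075, -0.0011), (-0.0076, -0.0003), (-0.0076, 0.0004), (-0.0075, 0.0012), (-0.0073, 0.0019), (-0.0071, 0.0026), (-0.0068, 0.0033), (-0.0065, 0.004), (-0.006, 0.0046), (-0.0055, 0.0052)]
```

>>> move_arm:
  jaw: 0
  rows:
    - {"x": 0,"y": 0,"z": 0,"spin": -0.09}
    - {"x": -0.0226,"y": -0.0268,"z": 0,"spin": 0}
    - {"x": -0.0226,"y": -0.0268,"z": 0,"spin": 0}
    - {"x": -0.0226,"y": -0.0268,"z": 0,"spin": 0}
    - {"x": -0.0226,"y": -0.0268,"z": 0,"spin": 0}
    - {"x": -0.0226,"y": -0.0268,"z": 0,"spin": 0}
    - {"x": -0.0226,"y": -0.0268,"z": 0,"spin": 0}
    - {"x": -0.0226,"y": -0.0268,"z": 0,"spin": 0}
    - {"x": -0.0226,"y": -0.0268,"z": 0,"spin": 0}
    - {"x": -0.0226,"y": -0.0268,"z": 0,"spin": 0}
    - {"x": -0.0226,"y": -0.0268,"z": 0,"spin": 0}
    - {"x": -0.0226,"y": -0.0268,"z": 0,"spin": 0}
    - {"x": -0.0226,"y": -0.0268,"z": 0,"spin": 0}
    - {"x": -0.0226,"y": -0.0268,"z": 0,"spin": 0}
    - {"x": -0.0226,"y": -0.0268,"z": 0,"spin": 0}
    - {"x": -0.0226,"y": -0.0268,"z": 0,"spin": 0}
    - {"x": -0.0226,"y": -0.0268,"z": 0,"spin": 0}
    - {"x": 0,"y": 0,"z": 0,"spin": 0}
    - {"x": 0,"y": 0,"z": 0,"spin": 0}

```text
t: 2.6
eef_pos: [0.4531, 0.0826, 0.2314]
tcp_rot: [3.141, -0.0, 2.887]
wrist_force: [0.0, 0.1, -0.3]
finger_gap: 0.999
grip_force: 0.0
```

```bash
python3 - <<'E'
from h import *
togo(-1.194)
E
```

```text
t 2.6 yaw 2.8867110908533498 want 2.888592653589793 togo [0.0009 0.0009 0.1094] F [ 0.   0.1 -0.3] gap 0.9987893328823141
```

>>> move_arm:
  rows:
    - {"x": 0.001,"y": 0.001,"z": 0.02,"spin": 0}
    - {"x": 0,"y": 0,"z": 0.02,"spin": 0}
    - {"x": 0,"y": 0,"z": 0.02,"spin": 0}
    - {"x": 0,"y": 0,"z": 0.02,"spin": 0}
    - {"x": 0,"y": 0,"z": 0.02,"spin": 0}
    - {"x": 0,"y": 0,"z": 0.009,"spin": 0}
    - {"x": 0,"y": 0,"z": 0,"spin": 0}

```text
t: 3.3
eef_pos: [0.4505, 0.0851, 0.1209]
tcp_rot: [-3.141, -0.003, 2.89]
wrist_force: [0.9, -0.1, 0.2]
finger_gap: 1.001
grip_force: 0.0
```

>>> move_arm:
  jaw: 255
  rows:
    - {"x": 0,"y": 0,"z": 0,"spin": 0}
    - {"x": 0,"y": 0,"z": 0,"spin": 0}
    - {"x": 0,"y": 0,"z": 0,"spin": 0}
    - {"x": 0,"y": 0,"z": 0,"spin": 0}
    - {"x": 0,"y": 0,"z": 0,"spin": 0}
    - {"x": 0,"y": 0,"z": 0,"spin": 0}
    - {"x": 0,"y": 0,"z": 0,"spin": 0}
    - {"x": 0,"y": 0,"z": 0,"spin": 0}

```text
t: 4.1
eef_pos: [0.4519, 0.0821, 0.1228]
tcp_rot: [-3.137, 0.0, 2.89]
wrist_force: [-3.0, -6.6, 3.4]
finger_gap: 0.245
grip_force: 58.5
```

```bash
python3 - <<'E'
from h import *
togo(-1.194)
im,d=env.capture("side"); save('s1.png',cv2.resize(im[120:330,170:430],None,fx=2.6,fy=2.6))
togo(-1.194); print(env.get_state()["grip_force"])
E
```

```text
t 4.1 yaw 2.8898659045175945 want 2.888592653589793 togo [-0.0001  0.0017  0.0009] F [-3.  -6.6  3.4] gap 0.24543020073159222
t 4.15 yaw 2.8898460379010444 want 2.888592653589793 togo [-0.      0.0017  0.0009] F [-1.1 -7.3  2.7] gap 0.24374788143609416
58.45140516757965
```

View pics/s1.png

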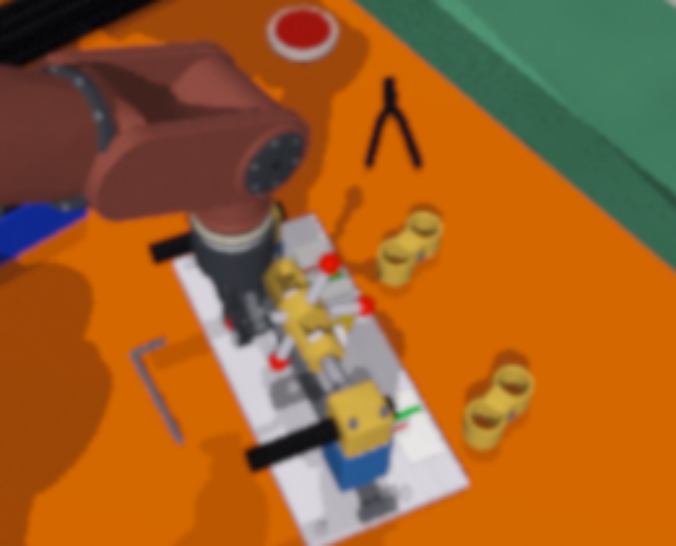

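The picture shows the fingers closed on the near knob at crop (235,322). I'll start the arc with a short stretch as a check.

>>> move_arm:
  rows:
    - {"x": -0.0031,"y": 0,"z": -0.0069,"spin": 0}
    - {"x": -0.0038,"y": 0,"z": -0.0066,"spin": 0}
    - {"x": -0.0045,"y": 0,"z": -0.0062,"spin": 0}
    - {"x": -0.005,"y": 0,"z": -0.0057,"spin": 0}
    - {"x": 0,"y": 0,"z": 0,"spin": 0}

```text
t: 4.65
eef_pos: [0.4671, 0.0783, 0.147]
tcp_rot: [-3.137, -0.002, 2.889]
wrist_force: [-1.1, -7.0, -2.0]
finger_gap: 0.242
grip_force: 59.2
```

```bash
python3 - <<'E'
from h import *
togo(-.794); print(env.get_state()["grip_force"],phi(HUB,("side",)))
E
```

```text
t 4.65 yaw 2.888552396214783 want 2.888592653589793 togo [-0.0009  0.0015 -0.0003] F [-1.1 -7.  -2. ] gap 0.24226824237313813
59.158639311790466 (np.float64(0.7015994591969674), 105, np.float64(0.001997732363708624))
```

>>> move_arm:
  rows:
    - {"x": -0.0056,"y": 0,"z": -0.0051,"spin": 0}
    - {"x": -0.0061,"y": 0,"z": -0.0046,"spin": 0}
    - {"x": -0.0065,"y": 0,"z": -0.0039,"spin": 0}
    - {"x": -0.0069,"y": 0,"z": -0.0033,"spin": 0}
    - {"x": -0.0072,"y": 0,"z": -0.0026,"spin": 0}
    - {"x": -0.0074,"y": 0,"z": -0.0018,"spin": 0}
    - {"x": -0.0075,"y": 0,"z": -0.0011,"spin": 0}
    - {"x": -0.0076,"y": 0,"z": -0.0003,"spin": 0}
    - {"x": -0.0076,"y": 0,"z": 0.0004,"spin": 0}
    - {"x": -0.0075,"y": 0,"z": 0.0012,"spin": 0}
    - {"x": -0.0073,"y": 0,"z": 0.0019,"spin": 0}
    - {"x": -0.0071,"y": 0,"z": 0.0026,"spin": 0}
    - {"x": -0.0068,"y": 0,"z": 0.0033,"spin": 0}
    - {"x": -0.0065,"y": 0,"z": 0.004,"spin": 0}
    - {"x": -0.006,"y": 0,"z": 0.0046,"spin": 0}
    - {"x": -0.0055,"y": 0,"z": 0.0052,"spin": 0}
    - {"x": 0,"y": 0,"z": 0,"spin": 0}
    - {"x": 0,"y": 0,"z": 0,"spin": 0}

```text
t: 6.5
eef_pos: [0.5728, 0.053, 0.1462]
tcp_rot: [-3.141, -0.003, 2.889]
wrist_force: [-2.7, 1.0, 2.0]
finger_gap: -0.001
grip_force: 1.2
```

```bash
python3 - <<'E'
from h import *
togo(.806); print(env.get_state()["grip_force"],phi(HUB,("side",)),phi(HUB,("top",)))
E
```

```text
t 6.5 yaw 2.8889235947208425 want 2.888592653589793 togo [-0.0013 -0.0004 -0.0004] F [-2.7  1.   2. ] gap -0.0007098092587913291
1.2460104189813137 (np.float64(-0.33265496665468397), 81, np.float64(0.0020656593645506484)) (np.float64(-0.3463632315883512), 26, np.float64(0.001282372354890957))
```

```bash
python3 - <<'E'
from h import *
im,d=env.capture("side"); a=cv2.resize(im[150:330,200:400],None,fx=2,fy=2)
im,d=env.capture("top"); b=cv2.resize(im[150:330,210:410],None,fx=2,fy=2)
save('s2.png',np.hstack([a,b]))
E
```

```text
(no output)
```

View pics/s2.png

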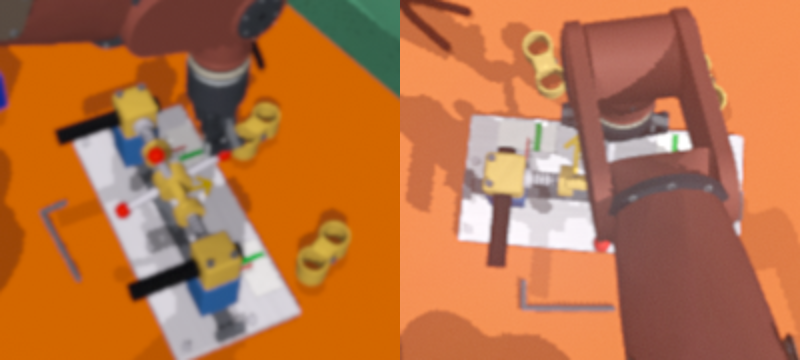

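The side view (left half) shows knobs at crop (155,155), (222,157) under the fingers, and (123,210). The pinch slipped, so I'll use the pointers to tell how far it turned.

```bash
cat >> h.py <<'E'
def dist_marks(n,im,verbose=0):
    "jig y of pointer tips and bands from colour profiles sampled on the scale"
    out={}
    for side,sg in (("left",1),("right",-1)):
        y=np.arange(.06,.14,.0005)*sg; 
        def prof(xs,z):
            A=[]
            for x in xs:
                uv=proj(n,jig2w((HUB[0],HUB[1],W),np.c_[0*y+x,y,0*y+z])).astype(np.float32)
                A.append(cv2.remap(im,uv[:,0].reshape(1,-1),uv[:,1].reshape(1,-1),cv2.INTER_LINEAR)[0].astype(float))
            return np.mean(A,0)
        g=prof(np.linspace(.065,.085,9),.0125); r=prof(np.linspace(.055,.070,9),.019)
        G=np.clip(g[:,1]-np.maximum(g[:,0],g[:,2])-25,0,None); Rr=np.clip(r[:,0]-np.maximum(r[:,1],r[:,2])-15,0,None)
        out[side]=tuple(round(float((v*y).sum()/v.sum())*1000,1) if v.sum()>0 else None for v in (G,Rr))+(int(G.max()),int(Rr.max()))
    return out
E
python3 - <<'E'
from h import *
for n in("side","top"): print(n,dist_marks(n,np.load(n+'0.npz')['im']), dist_marks(n,env.capture(n)[0]))
E
```

```text
side {'left': (None, 111.4, 0, 34), 'right': (-94.6, -99.0, 58, 38)} {'left': (96.2, 109.3, 33, 18), 'right': (-94.0, -101.5, 66, 41)}
top {'left': (95.0, 111.5, 26, 30), 'right': (-95.1, -111.4, 58, 36)} {'left': (95.0, 108.1, 33, 27), 'right': (-94.6, -108.3, 19, 55)}
```

The pointers moved 3.3 mm each, so the joint is now at about 4.37 and the slipped knob is at θ = −0.34. The band tolerance is about ±1.3 rad, so pushing with shut fingers is the more robust way. I'll lift and go behind that knob.

>>> move_arm:
  jaw: 255
  rows:
    - {"x": 0,"y": 0,"z": -0.02,"spin": 0}
    - {"x": 0,"y": 0,"z": -0.03,"spin": 0}
    - {"x": 0,"y": 0,"z": -0.03,"spin": 0}
    - {"x": 0,"y": 0,"z": -0.025,"spin": 0}
    - {"x": 0.02,"y": 0,"z": 0,"spin": 0}
    - {"x": 0.03,"y": 0,"z": 0,"spin": 0}
    - {"x": 0.03,"y": 0,"z": 0,"spin": 0}
    - {"x": 0.028,"y": 0,"z": 0,"spin": 0}
    - {"x": 0,"y": 0,"z": 0,"spin": 0}
    - {"x": 0,"y": 0,"z": 0.025,"spin": 0}
    - {"x": 0,"y": 0,"z": 0.03,"spin": 0}
    - {"x": 0,"y": 0,"z": 0.02,"spin": 0}
    - {"x": 0,"y": 0,"z": 0,"spin": 0}

```text
t: 8.1
eef_pos: [0.468, 0.0795, 0.1746]
tcp_rot: [-3.14, -0.004, 2.889]
wrist_force: [-0.7, -0.7, 0.0]
finger_gap: -0.004
grip_force: 0.0
```

```bash
python3 - <<'E'
from h import *
togo(-.34,-.012); print(phi(HUB,("side",))); arc(-.34,.86,12); arc(-.8,.8,16)
E
```

```text
t 8.1 yaw 2.8885803496599376 want 2.888592653589793 togo [-0.0292  0.0002 -0.0002] F [-0.7 -0.7  0. ] gap -0.0041896689050306005
(np.float64(-0.32974181543025244), 73, np.float64(0.0018468416140606796))
[(-0.0073, -0.0022), (-0.0075, -0.0014), (-0.0076, -0.0007), (-0.0076, 0.0001), (-0.0076, 0.0008), (-0.0074, 0.0016), (-0.0072, 0.0023), (-0.007, 0.003), (-0.0066, 0.0037), (-0.0062, 0.0044), (-0.0058, 0.005), (-0.0052, 0.0055)]
[(-0.0056, -0.0052), (-0.006, -0.0046), (-0.0065, -0.004), (-0.0068, -0.0033), (-0.0071, -0.0026), (-0.0074, -0.0019), (-0.0075, -0.0011), (-0.0076, -0.0004), (-0.0076, 0.0004), (-0.0075, 0.0011), (-0.0074, 0.0019), (-0.0071, 0.0026), (-0.0068, 0.0033), (-0.0065, 0.004), (-0.006, 0.0046), (-0.0056, 0.0052)]
```

>>> move_arm:
  rows:
    - {"x": -0.006,"y": 0,"z": 0,"spin": 0}
    - {"x": -0.0073,"y": 0,"z": -0.0022,"spin": 0}
    - {"x": -0.0075,"y": 0,"z": -0.0014,"spin": 0}
    - {"x": -0.0076,"y": 0,"z": -0.0007,"spin": 0}
    - {"x": -0.0076,"y": 0,"z": 0.0001,"spin": 0}
    - {"x": -0.0076,"y": 0,"z": 0.0008,"spin": 0}
    - {"x": -0.0074,"y": 0,"z": 0.0016,"spin": 0}
    - {"x": -0.0072,"y": 0,"z": 0.0023,"spin": 0}
    - {"x": -0.007,"y": 0,"z": 0.003,"spin": 0}
    - {"x": -0.0066,"y": 0,"z": 0.0037,"spin": 0}
    - {"x": -0.0062,"y": 0,"z": 0.0044,"spin": 0}
    - {"x": -0.0058,"y": 0,"z": 0.005,"spin": 0}
    - {"x": 0,"y": 0,"z": 0,"spin": 0}
    - {"x": 0,"y": 0,"z": 0,"spin": 0}

```text
t: 9.55
eef_pos: [0.5507, 0.0588, 0.1602]
tcp_rot: [3.142, 0.001, 2.889]
wrist_force: [-0.4, -0.6, -0.1]
finger_gap: 0.002
grip_force: 0.0
```

```bash
python3 - <<'E'
from h import *
togo(.76,-.012); print(phi(HUB,("side",)),phi(HUB,("top",)),dist_marks("top",env.capture("top")[0]))
E
```

```text
t 9.55 yaw 2.8887111652416486 want 2.888592653589793 togo [-0.0216 -0.0005  0.0021] F [-0.4 -0.6 -0.1] gap 0.001589061130091059
(np.float64(0.8305299930098615), 110, np.float64(0.0019509695119294)) (np.float64(-0.7), 0, np.float64(nan)) {'left': (95.0, 104.0, 32, 34), 'right': (-94.4, -125.0, 66, 38)}h.py:47: RuntimeWarning: invalid value encountered in scalar divide
  return s.x[0],len(Q),np.sqrt(2*s.cost/len(Q))
```

>>> move_arm:
  rows:
    - {"x": 0.003,"y": 0,"z": -0.02,"spin": 0}
    - {"x": 0,"y": 0,"z": -0.03,"spin": 0}
    - {"x": 0,"y": 0,"z": -0.03,"spin": 0}
    - {"x": 0.02,"y": 0,"z": 0,"spin": 0}
    - {"x": 0.03,"y": 0,"z": 0,"spin": 0}
    - {"x": 0.03,"y": 0,"z": 0,"spin": 0}
    - {"x": 0.03,"y": 0,"z": 0,"spin": 0}
    - {"x": 0,"y": 0,"z": 0,"spin": 0}
    - {"x": 0,"y": 0,"z": 0.03,"spin": 0}
    - {"x": 0,"y": 0,"z": 0.03,"spin": 0}
    - {"x": 0,"y": 0,"z": 0.021,"spin": 0}
    - {"x": 0,"y": 0,"z": 0,"spin": 0}

```text
t: 10.9
eef_pos: [0.4385, 0.0869, 0.1564]
tcp_rot: [-3.14, -0.006, 2.889]
wrist_force: [0.4, 0.3, 1.7]
finger_gap: -0.002
grip_force: 0.0
```

>>> move_arm:
  rows:
    - {"x": -0.006,"y": 0,"z": 0,"spin": 0}
    - {"x": -0.006,"y": 0,"z": -0.0046,"spin": 0}
    - {"x": -0.0065,"y": 0,"z": -0.004,"spin": 0}
    - {"x": -0.0068,"y": 0,"z": -0.0033,"spin": 0}
    - {"x": -0.0071,"y": 0,"z": -0.0026,"spin": 0}
    - {"x": -0.0074,"y": 0,"z": -0.0019,"spin": 0}
    - {"x": -0.0075,"y": 0,"z": -0.0011,"spin": 0}
    - {"x": -0.0076,"y": 0,"z": -0.0004,"spin": 0}
    - {"x": -0.0076,"y": 0,"z": 0.0004,"spin": 0}
    - {"x": -0.0075,"y": 0,"z": 0.0011,"spin": 0}
    - {"x": -0.0074,"y": 0,"z": 0.0019,"spin": 0}
    - {"x": -0.0071,"y": 0,"z": 0.0026,"spin": 0}
    - {"x": -0.0068,"y": 0,"z": 0.0033,"spin": 0}
    - {"x": -0.0065,"y": 0,"z": 0.004,"spin": 0}
    - {"x": -0.006,"y": 0,"z": 0.0046,"spin": 0}
    - {"x": 0,"y": 0,"z": 0,"spin": 0}
    - {"x": 0,"y": 0,"z": 0,"spin": 0}

```text
t: 12.6
eef_pos: [0.5418, 0.0611, 0.1591]
tcp_rot: [-3.142, 0.001, 2.889]
wrist_force: [0.7, 0.3, -0.3]
finger_gap: 0.004
grip_force: 0.0
```

```bash
python3 - <<'E'
from h import *
togo(.76,-.012); print(phi(HUB,("side",)),dist_marks("top",env.capture("top")[0]))
E
```

```text
t 12.6 yaw 2.8886693415634555 want 2.888592653589793 togo [-0.0308 -0.0005  0.001 ] F [ 0.7  0.3 -0.3] gap 0.004241245555400003
(np.float64(0.7203215462194444), 109, np.float64(0.0019744494992792673)) {'left': (93.6, 98.8, 18, 30), 'right': (-93.8, -123.3, 50, 42)}
```

>>> move_arm:
  rows:
    - {"x": 0.003,"y": 0,"z": -0.02,"spin": 0}
    - {"x": 0,"y": 0,"z": -0.03,"spin": 0}
    - {"x": 0,"y": 0,"z": -0.03,"spin": 0}
    - {"x": 0.02,"y": 0,"z": 0,"spin": 0}
    - {"x": 0.03,"y": 0,"z": 0,"spin": 0}
    - {"x": 0.03,"y": 0,"z": 0,"spin": 0}
    - {"x": 0.026,"y": 0,"z": 0,"spin": 0}
    - {"x": 0,"y": 0,"z": 0,"spin": 0}
    - {"x": 0,"y": 0,"z": 0.03,"spin": 0}
    - {"x": 0,"y": 0,"z": 0.03,"spin": 0}
    - {"x": 0,"y": 0,"z": 0.025,"spin": 0}
    - {"x": 0,"y": 0,"z": 0,"spin": 0}

```text
t: 13.9
eef_pos: [0.433, 0.0882, 0.1508]
tcp_rot: [-3.139, -0.007, 2.889]
wrist_force: [-0.2, -0.2, -1.0]
finger_gap: -0.002
grip_force: 0.0
```

>>> move_arm:
  rows:
    - {"x": -0.008,"y": 0,"z": 0,"spin": 0}
    - {"x": -0.0056,"y": 0,"z": -0.0052,"spin": 0}
    - {"x": -0.006,"y": 0,"z": -0.0046,"spin": 0}
    - {"x": -0.0065,"y": 0,"z": -0.004,"spin": 0}
    - {"x": -0.0068,"y": 0,"z": -0.0033,"spin": 0}
    - {"x": -0.0071,"y": 0,"z": -0.0026,"spin": 0}
    - {"x": -0.0074,"y": 0,"z": -0.0019,"spin": 0}
    - {"x": -0.0075,"y": 0,"z": -0.0011,"spin": 0}
    - {"x": -0.0076,"y": 0,"z": -0.0004,"spin": 0}
    - {"x": -0.002,"y": 0,"z": 0,"spin": 0}
    - {"x": 0,"y": 0,"z": 0,"spin": 0}
    - {"x": 0.015,"y": 0,"z": 0,"spin": 0}
    - {"x": 0.015,"y": 0,"z": 0,"spin": 0}
    - {"x": 0,"y": 0,"z": -0.04,"spin": 0}
    - {"x": 0.04,"y": 0,"z": -0.04,"spin": 0}
    - {"x": 0.04,"y": 0,"z": -0.04,"spin": 0}
    - {"x": 0.04,"y": 0,"z": 0,"spin": 0}
    - {"x": 0,"y": 0,"z": 0,"spin": 0}

```text
t: 15.7
eef_pos: [0.3602, 0.1084, 0.2895]
tcp_rot: [3.14, 0.004, 2.891]
wrist_force: [1.2, 0.9, -0.4]
finger_gap: -0.004
grip_force: 0.0
```

```bash
python3 - <<'E'
from h import *
print(phi(HUB,("side",)))
im=env.capture("top")[0]; print(dist_marks("top",im)); b=cv2.resize(im[190:280,230:400],None,fx=4,fy=4); save('t3.png',b)
E
```

```text
(np.float64(0.009911956762467486), 138, np.float64(0.0016486009591217498))
{'left': (None, 94.9, 0, 6), 'right': (-92.6, -95.1, 16, 30)}
```

View pics/t3.png

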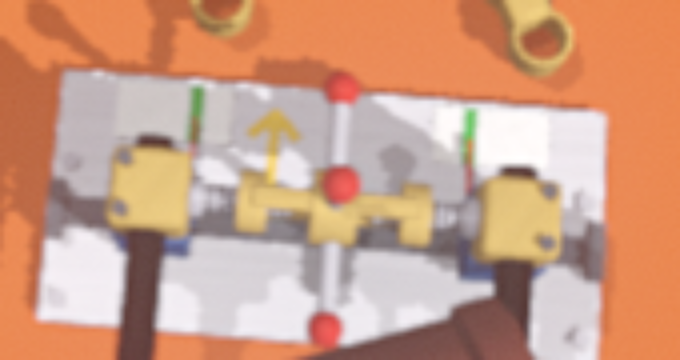

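Both red pointers now lie on their green bands, at crop (195,130) and (469,150). A spoke stands straight up and the arm is clear, so I'm handing in.

```bash
python3 -c "
from plant import env
print(env.job_done())"
```

```text
the job is handed in; nothing more can be done
None
```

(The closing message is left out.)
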